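Pack the capped bottles of an order into the tray

TASK

Pack the three capped grey bottles, one of each size, into the blue packing tray, each standing upright on the floor of the pocket cut for its size; keep them upright and set them down rather than dropping them in. The three bottles that still have no cap are not ready to ship: leave them standing where they are.

Things in the scene. Friction and masses are not known exactly. Their poses are not given: they have to be found in the camera images.
- tray: Shallow blue plastic packing tray fixed on the bench, 114 x 314 mm outside, walls 22 mm high and 5 mm thick, floor 5 mm thick. Origin: centre of its underside on the bench; its y axis runs along its long side, z up. Three white pocket blocks stand in it side by side in a row along y (in any order), 100 mm from centre to centre.
- large_capped: The large CAPPED bottle: loose, upright, round, all grey plastic; body 68 mm in diameter, 125 mm high over all, conical shoulder from 81 to 95 mm up, closed by a ribbed grey cylindrical cap 50 mm in diameter that takes up the top 22 mm (103 to 125 mm above its foot). Below the cap a neck 34 mm in diameter is free for 8 mm. Under 0.5 kg. Origin: centre of its underside; z up along the bottle.
- medium_capped: The medium CAPPED bottle: loose, upright, round, all grey plastic; body 52 mm in diameter, 105 mm high over all, conical shoulder from 61 to 75 mm up, closed by a ribbed grey cylindrical cap 42 mm in diameter that takes up the top 22 mm (83 to 105 mm above its foot). Below the cap a neck 28 mm in diameter is free for 8 mm. Under 0.5 kg. Origin: centre of its underside; z up along the bottle.
- small_capped: The small CAPPED bottle: loose, upright, round, all grey plastic; body 36 mm in diameter, 85 mm high over all, conical shoulder from 41 to 55 mm up, closed by a ribbed grey cylindrical cap 32 mm in diameter that takes up the top 22 mm (63 to 85 mm above its foot). Below the cap a neck 22 mm in diameter is free for 8 mm. Under 0.5 kg. Origin: centre of its underside; z up along the bottle.
- large_open: The large OPEN bottle, without a cap: same grey body as the large capped one (68 mm in diameter) but ending in a bare open neck 34 mm in diameter with a dark round hole (the bore) in its top, 119 mm high over all. Loose, upright. Origin: centre of its underside; z up along the bottle.
- medium_open: The medium OPEN bottle, without a cap: same grey body as the medium capped one (52 mm in diameter) but ending in a bare open neck 28 mm in diameter with a dark round hole (the bore) in its top, 99 mm high over all. Loose, upright. Origin: centre of its underside; z up along the bottle.
- small_open: The small OPEN bottle, without a cap: same grey body as the small capped one (36 mm in diameter) but ending in a bare open neck 22 mm in diameter with a dark round hole (the bore) in its top, 79 mm high over all. Loose, upright. Origin: centre of its underside; z up along the bottle.
- large_pocket: Pocket for the large bottle: white plastic block 98 x 98 mm, 30 mm high, fixed in the tray, with one round hole 84 mm in diameter and 24 mm deep in the middle of its top, rim chamfered 3 mm. Origin: centre of the block's underside, which stands 5 mm above the bench; the pocket's floor is 6 mm and its rim 30 mm above the origin, straight over it; z up.
- medium_pocket: Pocket for the medium bottle: white plastic block 98 x 98 mm, 30 mm high, fixed in the tray, with one round hole 67 mm in diameter and 24 mm deep in the middle of its top, rim chamfered 3 mm. Origin: centre of the block's underside, which stands 5 mm above the bench; the pocket's floor is 6 mm and its rim 30 mm above the origin, straight over it; z up.
- small_pocket: Pocket for the small bottle: white plastic block 98 x 98 mm, 30 mm high, fixed in the tray, with one round hole 51 mm in diameter and 24 mm deep in the middle of its top, rim chamfered 3 mm. Origin: centre of the block's underside, which stands 5 mm above the bench; the pocket's floor is 6 mm and its rim 30 mm above the origin, straight over it; z up.
There are look-alikes about, which are no part of the job. What is shaped like the large_capped but orange is not meant.

How it is judged:
By the outcome, as a careful person would: the job done as asked, in the order asked, and still so for the second after the job is handed in, with the robot touching nothing.
It also fails if it takes over 80 s, if anything falls off the work surface, if the arm or the gripper's body presses on something with over 40 N, if the wrist force passes 120 N, or if a joint passes its speed limit or range.

ROBOT

A 7-joint arm with a two-finger parallel gripper is mounted at the origin on the work surface. World frame = base frame: x ahead of the robot, y to its left, z up, the work surface at z = 0. Lengths are in m, angles in rad, forces in N, time in s.
With the tool pointing down it reaches from about 0.425 to 0.875 m from the base axis. Payload 4.7 kg.
Tool frame: the origin (TCP) lies on the centre line of the jaws, within the pads' length; the fingertips stand 14 mm ahead of it and the grasp point (between the pads) lies 5 mm behind it; z points along the fingers, y is the direction in which the jaws open and shut (so a half turn about z gives the same grasp; the last joint's range is limited). The gripper opens to 87 mm and grips with 3 to 60 N. Pads are 19 mm wide; open, the fingers measure 117 mm over their backs; the gripper's body (75 mm by 190 mm) begins 51 mm behind the grasp point.
Start: joints at [0.014, 0.321, -0.07, 1.45, 0.023, 1.371, -0.057], TCP at [0.65, -0, 0.237] pointing down, gripper open.
Joint ranges: [-2.86, 2.86], [-0.3, 2.09], [-1.38, 1.24], [0.06, 2.45], [-1.56, 4.7], [0.09, 2.05], [-2.69, 2.69]. Speed limits (rad/s): [2.57, 2.57, 3.14, 3.14, 3.14, 3.14, 3.14].

INTERFACE

Orientations are given as a rotation vector (axis times angle).
In Python, from bench import ctrl gives the robot as it stands. The module is installed in compiled form; this text tells all that it offers.
- The arm moves only by the tool step_arm, never from a script. Its argument "plan" is a list of rows, each a list of 3 entries, a list of its own where there are three numbers: the turn, a rotation vector about the tool's x, y, z in rad, then the shift along the tool's x, y, z in m, then the closure in counts, from 0 (fully open) to 255 (shut). In form: [[[rx, ry, rz], [x, y, z], hand], ...]. A call has exactly 10 rows; each row is the pose to reach, as a shift and turn from the pose commanded when the call began, along the tool's axes at that moment; what a row does not reach only later rows make up. A row lasts 1/8 s, in which the tool goes at most 62.5 mm and 10.7 degrees, less where a joint would pass 70% of its speed; a pose out of reach is approached as far as the arm can. A call with a gripper value outside its range is refused whole. The fingers move at their own pace and stop on an object; "squeeze" is the grip in N (left out, the last holds). Time passes only in rows, so rows that repeat a pose let the fingers close, or fill a call up. It gives the time, the measured TCP pose, the force and the opening at its end, in the units of the state.
- ctrl.get_state(): the state, without advancing time (a new reading comes with each control period).
- ctrl.get_image(name): name is "scene" or "side" or "wrist"; returns the picture (384x512x3 uint8, red, green, blue); there is no depth.
- ctrl.calibration(name): a dict with "fov_y" (degrees; the focal length in pixels is half the picture's height over the tangent of half this angle, whatever the lens; pixels are square), "cx", "cy" (the principal point, pixels), "k1" (the pictures are not rectified: a ray, as slopes to the right and down, at radius r is drawn at 1 + k1 r^2 times it, then the intrinsics apply), "rvec" (rotation vector, rad) and "tvec" (3), from world to camera coordinates, as OpenCV has them. Camera axes: x right, y down, z forward; pixel columns grow to the right and rows downward; lengths in m; the calibration is good to about 2 mm. A picture is of the moment at which its call begins: read the wrist's pose just before it. calibration takes no time and is no camera call; for the wrist camera it gives the pose at the moment of the call.
- ctrl.close_job(): hands the job in, once; it reports no verdict.
Trained networks look in the newest picture that a camera, given by its name, has taken for a name from the list of things; names that differ only in an ending like _2 or _b are one class to them, and where a whole thing is asked for, a point or a joint stands for the part that bears it (a point fixed in the world has none). Each returns a list of dicts, best first, with "score" (0 to 1); they miss things now and then, are a little off and sometimes report something else, mostly with a low value. They report only what shows in the picture. A call takes as long as a camera call. They do not tell look-alikes from the thing itself.
- ctrl.cut_out(camera, label): "pixels" (384x512 bool, what is visible of it) and "rect" ([left, top, width, height] in pixels, round what is visible of it).
The state is a dict: "time": time; "joint_positions": joint angles; "qd": joint speeds; "joint_torque": joint torques, N m; "position": TCP position; "tool_rot": TCP orientation; "ft_force": force on the tool from outside, world axes, zero at the start; "torque": the same for the moment, N m; "grip_width": opening from 0.0 (shut) to 1.0 (fully open).
Only numpy, scipy, OpenCV 4.12 (cv2) and the standard library are available. Lean on these libraries where they do the work, as an engineer would, in place of code of your own. Each camera call takes 0.05 s, during which the arm holds its last target.

## Working session

There is one attempt and no reset: what is moved stays moved. The work goes in short steps, Python scripts to look and compute and a tool call to move; the robot and the scene stay as the last step left them, time stands still between calls to the robot, and variables do not carry over. Pictures are saved under pics/ and viewed, and the job is handed in when it is done.

Besides the shell and the picture viewer there is one more tool, called after "Request:" as name([rows], argument=value, ...), one row to a line, values as JSON. step_arm: Moves the arm, as the interface text tells. Its arguments: {"type":"object","properties":{"plan":{"type":"array"},"squeeze":{"type":"number"}},"required":["plan"]}

```bash
mkdir -p pics; python3 - <<'E'
from bench import ctrl
import cv2
s=ctrl.get_state();print(s['time'],s['position'],s['tool_rot'],s['grip_width'])
for n in ['scene','side','wrist']:
    im=ctrl.get_image(n);cv2.imwrite(f'pics/{n}0.png',im[:,:,::-1]);print(n,ctrl.calibration(n))
E
```

```text
0.0 [ 6.49463741e-01 -2.74520879e-05  2.35438122e-01] [-2.220438   -2.22062478  0.00231552] 0.9956217288600142
scene {'fov_y': 50.26155399390925, 'cx': 257.30911314114763, 'cy': 181.51579088608943, 'k1': -0.06110098617148972, 'rvec': array([ 1.80358477,  2.02973814, -0.59978439]), 'tvec': array([ 0.08540492, -0.41570255,  1.45366718])}
side {'fov_y': 51.35266978111567, 'cx': 249.24591817136516, 'cy': 201.79948610392827, 'k1': -0.09930793922055071, 'rvec': array([ 2.15132035, -0.45325365,  0.24280952]), 'tvec': array([-0.49742435,  0.14932895,  0.87565943])}
wrist {'fov_y': 69.42920022510083, 'cx': 258.1902749867434, 'cy': 195.31133911636698, 'k1': -0.0017591025811717752, 'rvec': array([-2.84864095e+00, -8.54694245e-04,  7.50122618e-04]), 'tvec': array([-0.64912714, -0.03634842,  0.39095689])}
```

View pics/scene0.png

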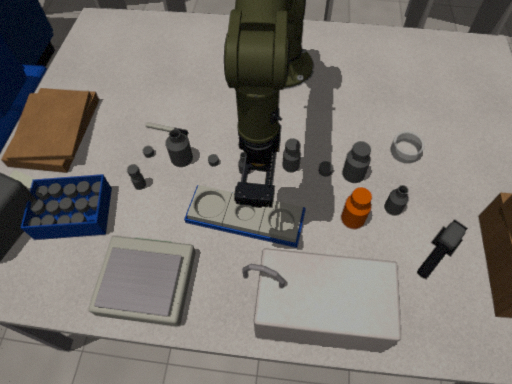

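View pics/side0.png

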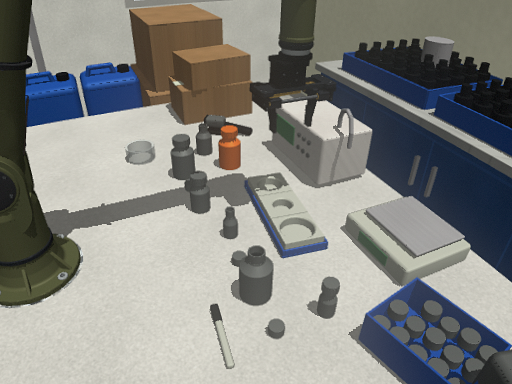

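View pics/wrist0.png

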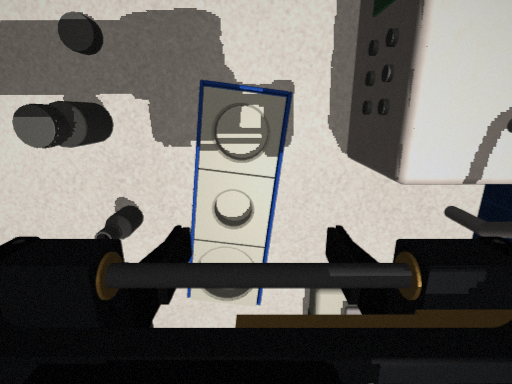

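The side view shows the candidates: large capped near (182,157), medium capped (198,192), and small capped (328,297). The open ones are near (255,275), (204,140) and (230,222), with an orange look-alike at (229,147). Next I run the networks and enlarge the crops.

```bash
python3 - <<'E'
from bench import ctrl
import cv2,numpy as np,pickle
D={}
names=['large_capped','medium_capped','small_capped','large_open','medium_open','small_open','large_pocket','medium_pocket','small_pocket','tray']
ims={}
for c in ['scene','side']:
    ims[c]=ctrl.get_image(c)
    for n in names:
        if c=='side' and n=='tray': continue
        D[c,n]=ctrl.cut_out(c,n)
        print(c,n,[(round(d['score'],2),[int(v) for v in d['rect']],int(d['pixels'].sum())) for d in D[c,n]])
pickle.dump((D,ims,{c:ctrl.calibration(c) for c in ims}),open('d.pkl','wb'))
a=cv2.resize(ims['scene'][110:260,110:430],None,fx=2.5,fy=2.5,interpolation=3)
cv2.imwrite('pics/cs.png',a[:,:,::-1])
a=cv2.resize(ims['side'][110:340,130:370],None,fx=2.5,fy=2.5,interpolation=3)
cv2.imwrite('pics/cd.png',a[:,:,::-1])
print(ctrl.get_state()['time'])
E
```

```text
scene large_capped [(0.75, [344, 190, 27, 35], 882), (0.65, [340, 140, 29, 46], 839)]
scene medium_capped [(0.59, [282, 138, 15, 33], 545)]
scene small_capped [(0.57, [185, 207, 121, 40], 646), (0.52, [126, 164, 19, 24], 294)]
scene large_open [(0.79, [167, 129, 27, 38], 742)]
scene medium_open [(0.85, [383, 187, 23, 28], 571), (0.48, [223, 196, 43, 38], 961)]
scene small_open [(0.68, [238, 150, 12, 20], 93)]
scene large_pocket [(0.59, [190, 184, 42, 37], 1245), (0.38, [340, 142, 31, 42], 826)]
scene medium_pocket [(0.65, [260, 203, 41, 37], 1301)]
scene small_pocket [(0.71, [222, 192, 44, 44], 999)]
scene tray [(0.67, [184, 188, 121, 59], 685), (0.28, [222, 196, 44, 36], 973)]
side large_capped [(0.87, [169, 135, 22, 42], 900), (0.68, [222, 126, 22, 41], 833)]
side medium_capped [(0.91, [187, 169, 25, 47], 757), (0.66, [262, 191, 44, 30], 913)]
side small_capped [(0.82, [312, 275, 29, 42], 662)]
side large_open [(0.66, [239, 242, 32, 63], 1706), (0.61, [250, 173, 40, 26], 809)]
side medium_open [(0.9, [192, 121, 21, 36], 423)]
side small_open [(0.94, [221, 207, 16, 29], 375), (0.58, [314, 275, 25, 43], 752)]
side large_pocket [(0.84, [272, 212, 53, 39], 1411), (0.57, [261, 190, 42, 28], 928)]
side medium_pocket [(0.82, [249, 172, 42, 26], 747)]
side small_pocket [(0.68, [262, 187, 45, 35], 931)]
1.2
```

View pics/cs.png

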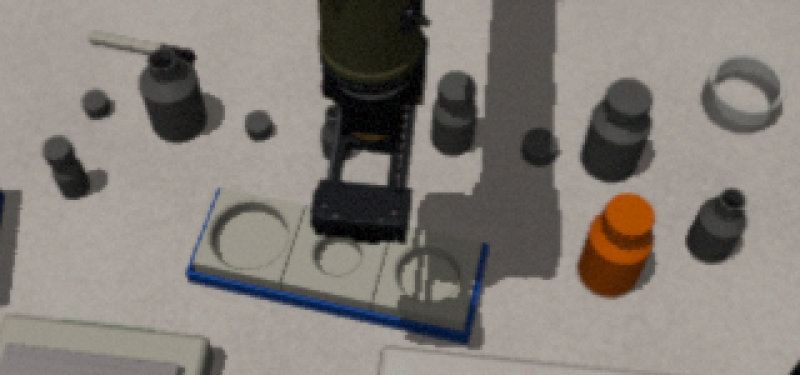

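View pics/cd.png

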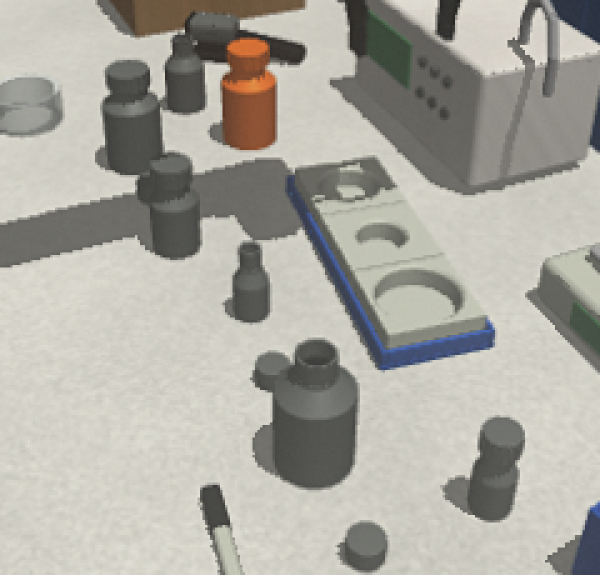

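```bash
cat > h.py <<'E'
import cv2,numpy as np
def proj(c,P,cal=None):
    k=cal; R=cv2.Rodrigues(np.array(k['rvec']))[0]; q=np.asarray(P)@R.T+k['tvec']
    f=192/np.tan(np.radians(k['fov_y']/2)); x=q[:,:2]/q[:,2:]; r2=(x**2).sum(1,keepdims=True)
    return x*(1+k['k1']*r2)*f+[k['cx'],k['cy']]
def ray(cal,u,z):
    f=192/np.tan(np.radians(cal['fov_y']/2));K=np.array([[f,0,cal['cx']],[0,f,cal['cy']],[0,0,1.]])
    n=cv2.undistortPoints(np.array([[u]],float),K,np.array([cal['k1'],0,0,0.]))[0,0]
    R=cv2.Rodrigues(np.array(cal['rvec']))[0];o=-R.T@cal['tvec'];d=R.T@np.r_[n,1]
    return o+d*(z-o[2])/d[2]
def prof(s,cap):
    r,h,n,hc,rc={'large':(34,81,17,125,25),'medium':(26,61,14,105,21),'small':(18,41,11,85,16)}[s]
    p=[(r,0),(r,h),(n,h+14)]
    p+= [(n,hc-22),(rc,hc-22),(rc,hc)] if cap else [(n,hc-6)]
    return np.array(p)/1000
def render(cal,s,cap,x,y,S=4,z0=0.):
    m=np.zeros((384*S,512*S),np.uint8);t=np.linspace(0,2*np.pi,40)
    p=prof(s,cap);C=[proj(0,np.c_[x+r*np.cos(t),y+r*np.sin(t),0*t+h+z0],cal) for r,h in p]
    for a,b in zip(C[:-1],C[1:]):
        hull=cv2.convexHull(np.r_[a,b].astype(np.float32)*S+S/2-.5)
        cv2.fillConvexPoly(m,np.round(hull).astype(np.int32),1)
    return cv2.resize(m.astype(np.float32),(512,384),interpolation=cv2.INTER_AREA)
E
cat > fit.py <<'E'
import pickle,numpy as np,cv2
from h import *
from scipy.optimize import minimize
D,ims,cal=pickle.load(open('d.pkl','rb'))
sel={'large_capped':(1,0),'medium_capped':(0,0),'small_capped':(1,0),'large_open':(0,0),'medium_open':(0,0),'small_open':(None,0)}
for n,(a,b) in sel.items():
    s,c=n.split('_');c=c=='capped'
    M={}
    if a is not None:M['scene']=D['scene',n][a]['pixels']
    M['side']=D['side',n][b]['pixels']
    r=D['side',n][b]['rect'];x0=ray(cal['side'],(r[0]+r[2]/2,r[1]+r[3]/2),.05)[:2]
    def iou(k,x):
        m=render(cal[k],s,c,*x);return np.minimum(m,M[k]).sum()/np.maximum(m,M[k]).sum()
    for ks in [list(M)]+[[k] for k in M]:
        f=lambda x:-sum(iou(k,x) for k in ks)
        R=minimize(f,x0,method='Nelder-Mead',options=dict(initial_simplex=[x0,x0+[.02,0],x0+[0,.02]],xatol=2e-4,fatol=1e-4))
        print(n,ks,R.x.round(4),[round(iou(k,R.x),2) for k in ks])
E
python3 fit.py
```

```text
large_capped ['scene', 'side'] [0.4386 0.2505] [np.float32(0.91), np.float32(0.92)]
large_capped ['scene'] [0.4366 0.2509] [np.float32(0.91)]
large_capped ['side'] [0.4386 0.2503] [np.float32(0.92)]
medium_capped ['scene', 'side'] [0.4303 0.0654] [np.float32(0.91), np.float32(0.95)]
medium_capped ['scene'] [0.4284 0.0661] [np.float32(0.93)]
medium_capped ['side'] [0.4307 0.0649] [np.float32(0.95)]
small_capped ['scene', 'side'] [ 0.5472 -0.3663] [np.float32(0.9), np.float32(0.88)]
small_capped ['scene'] [ 0.5471 -0.366 ] [np.float32(0.9)]
small_capped ['side'] [ 0.5473 -0.3668] [np.float32(0.89)]
large_open ['scene', 'side'] [ 0.4397 -0.2653] [np.float32(0.92), np.float32(0.95)]
large_open ['scene'] [ 0.4379 -0.2642] [np.float32(0.94)]
large_open ['side'] [ 0.4394 -0.2672] [np.float32(0.96)]
medium_open ['scene', 'side'] [0.5414 0.3627] [np.float32(0.93), np.float32(0.91)]
medium_open ['scene'] [0.5398 0.3634] [np.float32(0.94)]
medium_open ['side'] [0.5401 0.3585] [np.float32(0.92)]
small_open ['side'] [ 0.4635 -0.0677] [np.float32(0.9)]
small_open ['side'] [ 0.4635 -0.0677] [np.float32(0.9)]
```

```bash
cat > fitt.py <<'E'
import pickle,numpy as np,cv2
from h import *
from scipy.optimize import minimize
D,ims,cal=pickle.load(open('d.pkl','rb'))
def rend(cal,x,y,yaw,S=4):
    h=.049;q=np.array([(a,b) for a in(-h,h) for b in(-h,h)]);c,s=np.cos(yaw),np.sin(yaw)
    q=q@np.array([[c,s],[-s,c]])+[x,y]
    P=np.r_[np.c_[q,0*q[:,0]+.035],np.c_[q,0*q[:,0]+.024]]
    m=np.zeros((384*S,512*S),np.uint8);cv2.fillConvexPoly(m,np.round(cv2.convexHull(proj(0,P,cal).astype(np.float32)*S+S/2-.5)).astype(np.int32),1)
    return cv2.resize(m.astype(np.float32),(512,384),interpolation=cv2.INTER_AREA)
off={'large':-.1,'small':0,'medium':.1}
def iou(k,n,x):
    M=D[k,n+'_pocket'][0]['pixels'];m=rend(cal[k],x[0]-off[n]*np.sin(x[2]),x[1]+off[n]*np.cos(x[2]),x[2])
    return np.minimum(m,M).sum()/np.maximum(m,M).sum()
x0=np.array([*ray(cal['side'],(283,204),.035)[:2],-.15]);print(x0)
for ks in [('side',),('scene',),('side','scene')]:
  L=[(k,n) for k in ks for n in off if not(k=='scene' and n=='small')]
  f=lambda x:-sum(iou(*l,x) for l in L)
  best=min((minimize(f,[*x0[:2],y],method='Nelder-Mead',options=dict(initial_simplex=[[*x0[:2],y],[x0[0]+.02,x0[1],y],[x0[0],x0[1]+.02,y],[*x0[:2],y+.1]],xatol=2e-4,fatol=1e-4)) for y in(-.3,-.15,0.,.15)),key=lambda r:r.fun)
  x=best.x;print(ks,x.round(4),[(l,round(float(iou(*l,x)),2)) for l in L])
for n in off: print(n,(x[0]-off[n]*np.sin(x[2])).round(4),(x[1]+off[n]*np.cos(x[2])).round(4))
# overlay
t=np.linspace(0,2*np.pi,60);o=[]
for k in('side','scene'):
    im=cv2.resize(ims[k],None,fx=4,fy=4,interpolation=cv2.INTER_CUBIC)[:,:,::-1].copy()
    for n,r in(('large',.042),('small',.0255),('medium',.0335)):
        cx,cy=x[0]-off[n]*np.sin(x[2]),x[1]+off[n]*np.cos(x[2])
        for rr in(r+.003,):
            p=proj(0,np.c_[cx+rr*np.cos(t),cy+rr*np.sin(t),0*t+.035],cal[k])*4+1.5
            cv2.polylines(im,[np.round(p).astype(int)],True,(0,0,255),1)
    o.append(im[640:1040,940:1340] if k=='side' else im[700:1000,720:1240])
cv2.imwrite('pics/ta.png',o[0]);cv2.imwrite('pics/tb.png',o[1])
E
python3 fitt.py
```

```text
[ 0.61641289 -0.05076646 -0.15      ]
('side',) [ 0.6146 -0.0453 -0.1265] [(('side', 'large'), 0.9), (('side', 'small'), 0.87), (('side', 'medium'), 0.84)]
('scene',) [ 0.6178 -0.0445 -0.1351] [(('scene', 'large'), 0.94), (('scene', 'medium'), 0.93)]
('side', 'scene') [ 0.6158 -0.0447 -0.1294] [(('side', 'large'), 0.89), (('side', 'small'), 0.86), (('side', 'medium'), 0.84), (('scene', 'large'), 0.93), (('scene', 'medium'), 0.91)]
large 0.6029 -0.1439
small 0.6158 -0.0447
medium 0.6287 0.0544
```

View pics/ta.png

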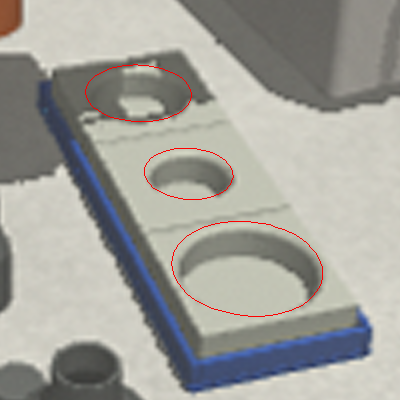

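View pics/tb.png

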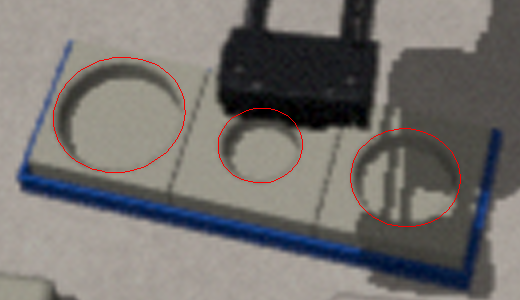

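The fits from the two cameras agree to within about 2 mm, and all three positions are in reach:
- **small_capped:** (0.547, -0.366)
- **medium_capped:** (0.430, 0.065)
- **large_capped:** (0.439, 0.251)

In the enlarged crops these three have wide caps. The open ones show bores, and the orange one is the look-alike. I'll place them small, medium, large, holding each by its cap.

Request:
step_arm([
  [[0,0,0],[-0.03,-0.01,0],0],
  [[0,0,0],[-0.075,-0.02,0],0],
  [[0,0,0],[-0.125,-0.035,0],0],
  [[0,0,0],[-0.175,-0.05,0],0],
  [[0,0,0],[-0.225,-0.063,0],0],
  [[0,0,0],[-0.275,-0.077,0],0],
  [[0,0,0],[-0.32,-0.09,0],0],
  [[0,0,0],[-0.35,-0.098,0],0],
  [[0,0,0],[-0.366,-0.102,0],0],
  [[0,0,0],[-0.366,-0.102,0],0],
])

```text
time: 2.45
position: [0.5477, -0.3667, 0.2364]
tool_rot: [-2.223, -2.22, 0.0]
ft_force: [0.5, 0.1, 0.4]
grip_width: 0.998
```

```bash
cat >> h.py <<'E'
def check(tag,sel,z0=0.,view='wrist'):
    from bench import ctrl
    s=ctrl.get_state();cal=ctrl.calibration(view);im=ctrl.get_image(view)[:,:,::-1].copy()
    print(round(s['time'],2),np.round(s['position'],4),np.round(s['tool_rot'],4),np.round(s['ft_force'],1),round(s['grip_width'],3))
    t=np.linspace(0,2*np.pi,60)
    for n,x,y,z in sel:
        p=prof(*n)
        for r,h in (p[0],p[-1]):
            q=proj(0,np.c_[x+r*np.cos(t),y+r*np.sin(t),0*t+h+z],cal)
            cv2.polylines(im,[np.round(q).astype(int)],True,(0,0,255),1)
    cv2.imwrite(f'pics/{tag}.png',im)
E
python3 - <<'E'
from h import *
check('w1',[(('small',True),.5472,-.3663,0)])
E
```

```text
2.45 [ 0.5477 -0.3667  0.2364] [-2.2231e+00 -2.2196e+00  1.0000e-04] [0.5 0.1 0.4] 0.998
```

View pics/w1.png

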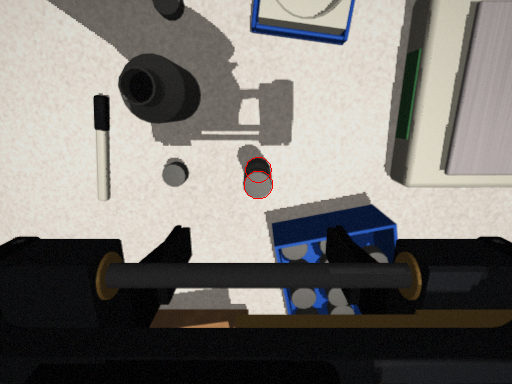

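The overlay coincides with the cap and foot at (258,183)/(258,170). Next I check the clearance to the blue vial box, whose corner is at (267,212).

```bash
python3 - <<'E'
from h import *
from bench import ctrl
c=ctrl.calibration('wrist')
for u in [(267,212),(272,245),(367,194),(396,230)]:
    print(u,[ray(c,u,z)[:2].round(3) for z in (0,.03,.06)])
print(proj(0,[[.605,-.366,.055],[.605,-.376,.055],[.489,-.366,.055]],c))
E
```

```text
(267, 212) [array([ 0.562, -0.428]), array([ 0.561, -0.417]), array([ 0.559, -0.406])]
(272, 245) [array([ 0.57 , -0.482]), array([ 0.568, -0.467]), array([ 0.566, -0.452])]
(367, 194) [array([ 0.706, -0.4  ]), array([ 0.694, -0.391]), array([ 0.682, -0.383])]
(396, 230) [array([ 0.757, -0.457]), array([ 0.74 , -0.444]), array([ 0.724, -0.43 ])]
[[304.40705271 179.78157524]
 [304.00929875 187.67127949]
 [209.60716757 179.70173734]]
```

Request:
step_arm([
  [[0,0,0],[0,0,0.02],0],
  [[0,0,0],[0,0,0.05],0],
  [[0,0,0],[0,0,0.08],0],
  [[0,0,0],[0,0,0.11],0],
  [[0,0,0],[0,0,0.135],0],
  [[0,0,0],[0,0,0.155],0],
  [[0,0,0],[0,0,0.167],0],
  [[0,0,0],[0,0,0.167],0],
  [[0,0,0],[0,0,0.167],0],
  [[0,0,0],[0,0,0.167],0],
])

```text
time: 3.75
position: [0.5487, -0.3665, 0.0708]
tool_rot: [2.22, 2.22, 0.001]
ft_force: [0.4, -0.3, 0.0]
grip_width: 1.0
```

Request:
step_arm([
  [[0,0,0],[0,0,0],60],
  [[0,0,0],[0,0,0],110],
  [[0,0,0],[0,0,0],140],
  [[0,0,0],[0,0,0],160],
  [[0,0,0],[0,0,0],180],
  [[0,0,0],[0,0,0],200],
  [[0,0,0],[0,0,0],255],
  [[0,0,0],[0,0,0],255],
  [[0,0,0],[0,0,0],255],
  [[0,0,0],[0,0,0],255],
], squeeze=20)

```text
time: 5.0
position: [0.548, -0.3661, 0.0696]
tool_rot: [2.221, 2.221, -0.0]
ft_force: [0.1, -0.6, -1.1]
grip_width: 0.355
```

Request:
step_arm([
  [[0,0,0],[0,0,-0.005],255],
  [[0,0,0],[0,0,-0.02],255],
  [[0,0,0],[0,0,-0.045],255],
  [[0,0,0],[0,0,-0.07],255],
  [[0,0,0],[0,0,-0.09],255],
  [[0,0,0],[0,0,-0.1],255],
  [[0,0,0],[0.01,0.002,-0.1],255],
  [[0,0,0],[0.03,0.006,-0.1],255],
  [[0,0,0],[0.06,0.013,-0.1],255],
  [[0,0,0],[0.1,0.021,-0.1],255],
])

```text
time: 6.25
position: [0.5686, -0.2638, 0.1682]
tool_rot: [-2.22, -2.22, 0.001]
ft_force: [-0.1, 1.6, -0.2]
grip_width: 0.36
```

Request:
step_arm([
  [[0,0,0],[0.04,0.008,0],255],
  [[0,0,0],[0.08,0.017,0],255],
  [[0,0,0],[0.12,0.025,0],255],
  [[0,0,0],[0.155,0.033,0],255],
  [[0,0,0],[0.185,0.039,0],255],
  [[0,0,0],[0.205,0.043,0],255],
  [[0,0,0],[0.216,0.046,0],255],
  [[0,0,0],[0.221,0.047,0],255],
  [[0,0,0],[0.221,0.047,0],255],
  [[0,0,0],[0.221,0.047,0],255],
])

```text
time: 7.5
position: [0.6159, -0.0465, 0.1695]
tool_rot: [2.223, 2.219, -0.001]
ft_force: [0.2, -0.2, -0.3]
grip_width: 0.357
```

```bash
python3 - <<'E'
from h import *
from bench import ctrl
check('p1',[(('small',True),.6158,-.0447,.011)])
im=ctrl.get_image('side');cv2.imwrite('pics/p1s.png',cv2.resize(im[100:290,150:390,::-1],None,fx=3,fy=3,interpolation=2))
E
```

```text
7.5 [ 0.6159 -0.0465  0.1695] [ 2.2232e+00  2.2191e+00 -8.0000e-04] [ 0.2 -0.2 -0.3] 0.357
```

View pics/p1s.png

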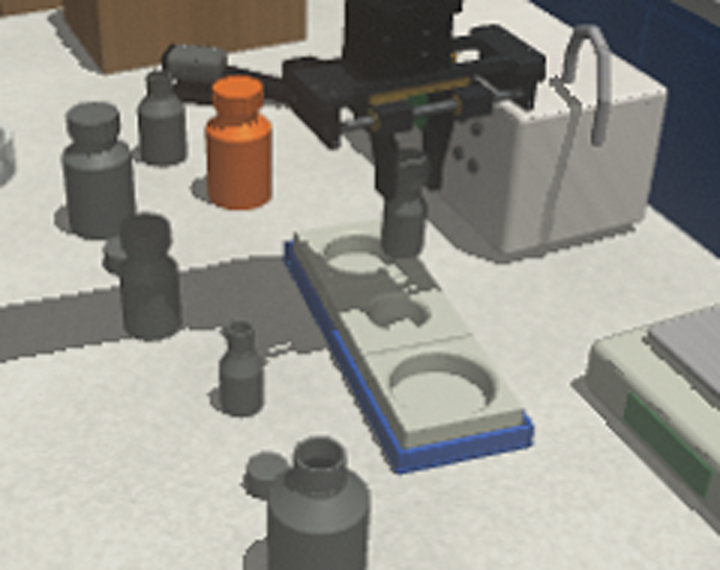

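View pics/p1.png

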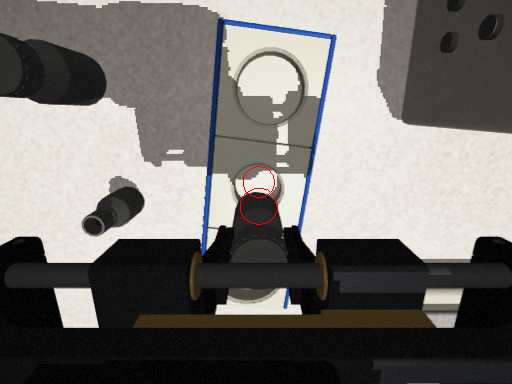

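Request:
step_arm([
  [[0,0,0],[0.001,0,0.015],255],
  [[0,0,0],[0.001,0,0.035],255],
  [[0,0,0],[0.001,0,0.05],255],
  [[0,0,0],[0.001,0,0.062],255],
  [[0,0,0],[0.001,0,0.072],255],
  [[0,0,0],[0.001,0,0.079],255],
  [[0,0,0],[0.001,0,0.084],255],
  [[0,0,0],[0.001,0,0.087],255],
  [[0,0,0],[0.001,0,0.088],255],
  [[0,0,0],[0.001,0,0.088],255],
])

```text
time: 8.85
position: [0.6162, -0.044, 0.0818]
tool_rot: [2.221, 2.221, 0.0]
ft_force: [0.1, -0.1, -0.9]
grip_width: 0.359
```

Request:
step_arm([
  [[0,0,0],[0,0,0.0005],255],
  [[0,0,0],[0,0,0.001],255],
  [[0,0,0],[0,0,0.0015],255],
  [[0,0,0],[0,0,0.0015],255],
  [[0,0,0],[0,0,0.0015],255],
  [[0,0,0],[0,0,0.0015],255],
  [[0,0,0],[0,0,0.0015],255],
  [[0,0,0],[0,0,0.0015],255],
  [[0,0,0],[0,0,0.0015],255],
  [[0,0,0],[0,0,0.0015],255],
])

```text
time: 10.1
position: [0.6162, -0.044, 0.0804]
tool_rot: [2.221, 2.221, 0.0]
ft_force: [-0.9, 0.4, 5.6]
grip_width: 0.36
```

Contact at 5.6 N upward, so it's seated. I release slowly and then rise.

Request:
step_arm([
  [[0,0,0],[0,0,0],155],
  [[0,0,0],[0,0,0],145],
  [[0,0,0],[0,0,0],130],
  [[0,0,0],[0,0,0],110],
  [[0,0,0],[0,0,0],80],
  [[0,0,0],[0,0,0],50],
  [[0,0,0],[0,0,-0.005],50],
  [[0,0,0],[0,0,-0.025],40],
  [[0,0,0],[0,0,-0.06],20],
  [[0,0,0],[0,0,-0.1],0],
])

```text
time: 11.35
position: [0.616, -0.044, 0.1824]
tool_rot: [2.221, 2.221, 0.001]
ft_force: [1.2, -0.7, -0.4]
grip_width: 0.949
```

Request:
step_arm([
  [[0,0,0],[0.01,-0.015,-0.03],0],
  [[0,0,0],[0.025,-0.045,-0.055],0],
  [[0,0,0],[0.045,-0.08,-0.055],0],
  [[0,0,0],[0.065,-0.115,-0.055],0],
  [[0,0,0],[0.085,-0.145,-0.055],0],
  [[0,0,0],[0.1,-0.17,-0.055],0],
  [[0,0,0],[0.107,-0.182,-0.055],0],
  [[0,0,0],[0.109,-0.186,-0.055],0],
  [[0,0,0],[0.109,-0.186,-0.055],0],
  [[0,0,0],[0.109,-0.186,-0.055],0],
])

```text
time: 12.6
position: [0.4307, 0.0644, 0.235]
tool_rot: [2.223, 2.22, -0.0]
ft_force: [0.0, -0.2, -0.0]
grip_width: 1.001
```

```bash
python3 - <<'E'
from h import *
from bench import ctrl
check('w2',[(('medium',True),.4303,.0654,0)])
im=ctrl.get_image('side');cv2.imwrite('pics/p2s.png',cv2.resize(im[100:290,150:390,::-1],None,fx=3,fy=3,interpolation=2))
E
```

```text
12.6 [0.4307 0.0644 0.235 ] [ 2.2225  2.2203 -0.    ] [ 0.  -0.2 -0. ] 1.001
```

View pics/w2.png

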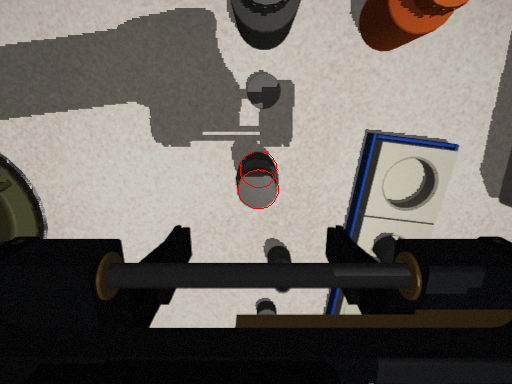

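View pics/p2s.png

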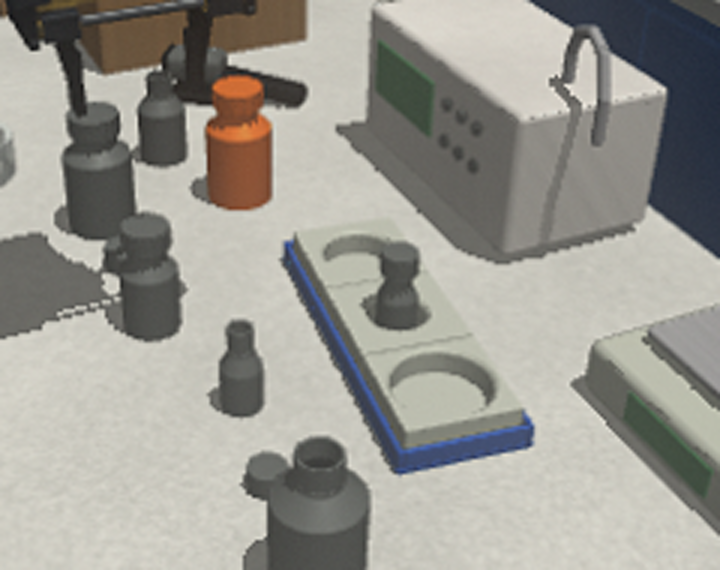

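The small bottle stands in the middle pocket (crop 398,300). The medium cap at (258,188) matches the overlay.

Request:
step_arm([
  [[0,0,0],[0.001,0,0.02],0],
  [[0,0,0],[0.001,0,0.045],0],
  [[0,0,0],[0.001,0,0.075],0],
  [[0,0,0],[0.001,0,0.105],0],
  [[0,0,0],[0.001,0,0.128],0],
  [[0,0,0],[0.001,0,0.14],0],
  [[0,0,0],[0.001,0,0.146],0],
  [[0,0,0],[0.001,0,0.146],0],
  [[0,0,0],[0.001,0,0.146],50],
  [[0,0,0],[0.001,0,0.146],80],
])

```text
time: 13.95
position: [0.4305, 0.0661, 0.0897]
tool_rot: [2.221, 2.221, 0.002]
ft_force: [-0.2, 0.3, 0.4]
grip_width: 0.854
```

Request:
step_arm([
  [[0,0,0],[0,0,0],110],
  [[0,0,0],[0,0,0],130],
  [[0,0,0],[0,0,0],150],
  [[0,0,0],[0,0,0],170],
  [[0,0,0],[0,0,0],200],
  [[0,0,0],[0,0,0],255],
  [[0,0,0],[0,0,0],255],
  [[0,0,0],[0,0,0],255],
  [[0,0,0],[0,0,0],255],
  [[0,0,0],[0,0,0],255],
], squeeze=25)

```text
time: 15.2
position: [0.4299, 0.0659, 0.089]
tool_rot: [-2.221, -2.221, 0.0]
ft_force: [-0.7, -0.1, 1.5]
grip_width: 0.477
```

Request:
step_arm([
  [[0,0,0],[0,0,-0.005],255],
  [[0,0,0],[0,0,-0.02],255],
  [[0,0,0],[0,0,-0.045],255],
  [[0,0,0],[0,0,-0.075],255],
  [[0,0,0],[0,0,-0.1],255],
  [[0,0,0],[0,0.005,-0.115],255],
  [[0,0,0],[-0.001,0.02,-0.12],255],
  [[0,0,0],[-0.002,0.04,-0.12],255],
  [[0,0,0],[-0.004,0.065,-0.12],255],
  [[0,0,0],[-0.006,0.09,-0.12],255],
])

```text
time: 16.45
position: [0.5212, 0.0596, 0.2078]
tool_rot: [-2.221, -2.221, 0.002]
ft_force: [0.3, 1.7, -1.7]
grip_width: 0.476
```

Request:
step_arm([
  [[0,0,0],[-0.001,0.025,0],255],
  [[0,0,0],[-0.003,0.05,0],255],
  [[0,0,0],[-0.004,0.075,0],255],
  [[0,0,0],[-0.005,0.093,0],255],
  [[0,0,0],[-0.006,0.104,0],255],
  [[0,0,0],[-0.006,0.109,0],255],
  [[0,0,0],[-0.006,0.109,0],255],
  [[0,0,0],[-0.006,0.109,0],255],
  [[0,0,0],[-0.006,0.109,0],255],
  [[0,0,0],[-0.006,0.109,0],255],
])

```text
time: 17.7
position: [0.6288, 0.054, 0.2094]
tool_rot: [2.221, 2.221, 0.0]
ft_force: [-0.4, 0.9, -1.2]
grip_width: 0.475
```

```bash
python3 - <<'E'
from h import *
from bench import ctrl
check('p3',[(('medium',True),.6287,.0544,.011)])
E
```

```text
17.7 [0.6288 0.054  0.2094] [2.2210e+00 2.2214e+00 4.0000e-04] [-0.4  0.9 -1.2] 0.475
```

View pics/p3.png

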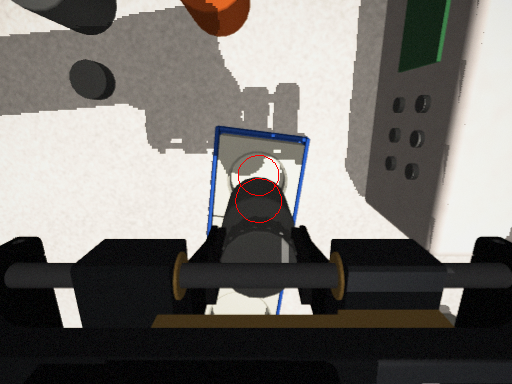

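Request:
step_arm([
  [[0,0,0],[0,0,0.015],255],
  [[0,0,0],[0,0,0.04],255],
  [[0,0,0],[0,0,0.06],255],
  [[0,0,0],[0,0,0.077],255],
  [[0,0,0],[0,0,0.09],255],
  [[0,0,0],[0,0,0.098],255],
  [[0,0,0],[0,0,0.104],255],
  [[0,0,0],[0,0,0.107],255],
  [[0,0,0],[0,0,0.108],255],
  [[0,0,0],[0,0,0.108],255],
])

```text
time: 19.0
position: [0.6293, 0.054, 0.1014]
tool_rot: [2.221, 2.221, 0.001]
ft_force: [0.6, -0.3, -1.4]
grip_width: 0.478
```

Request:
step_arm([
  [[0,0,0],[0,0,0.0005],255],
  [[0,0,0],[0,0,0.001],255],
  [[0,0,0],[0,0,0.0015],255],
  [[0,0,0],[0,0,0.0015],255],
  [[0,0,0],[0,0,0.0015],255],
  [[0,0,0],[0,0,0.0015],255],
  [[0,0,0],[0,0,0.0015],255],
  [[0,0,0],[0,0,0.0015],255],
  [[0,0,0],[0,0,0.0015],255],
  [[0,0,0],[0,0,0.0015],255],
])

```text
time: 20.25
position: [0.6292, 0.0541, 0.1001]
tool_rot: [2.221, 2.221, 0.001]
ft_force: [-2.3, -0.6, 5.7]
grip_width: 0.476
```

Seated (5.7 N up). I release, rise and go to the large bottle.

Request:
step_arm([
  [[0,0,0],[0,0,0],125],
  [[0,0,0],[0,0,0],115],
  [[0,0,0],[0,0,0],100],
  [[0,0,0],[0,0,0],80],
  [[0,0,0],[0,0,0],50],
  [[0,0,0],[0,0,0],30],
  [[0,0,0],[0,0,-0.005],30],
  [[0,0,0],[0,0,-0.025],20],
  [[0,0,0],[0,0,-0.06],10],
  [[0,0,0],[0,0,-0.1],0],
])

```text
time: 21.5
position: [0.629, 0.054, 0.2019]
tool_rot: [2.221, 2.221, 0.001]
ft_force: [-0.2, 0.2, -0.0]
grip_width: 0.98
```

Request:
step_arm([
  [[0,0,0],[0.01,-0.01,-0.03],0],
  [[0,0,0],[0.035,-0.035,-0.045],0],
  [[0,0,0],[0.065,-0.065,-0.045],0],
  [[0,0,0],[0.1,-0.1,-0.045],0],
  [[0,0,0],[0.135,-0.13,-0.045],0],
  [[0,0,0],[0.165,-0.16,-0.045],0],
  [[0,0,0],[0.187,-0.18,-0.045],0],
  [[0,0,0],[0.197,-0.19,-0.045],0],
  [[0,0,0],[0.197,-0.19,-0.045],0],
  [[0,0,0],[0.197,-0.19,-0.045],0],
])

```text
time: 22.75
position: [0.4402, 0.2496, 0.2448]
tool_rot: [2.223, 2.218, 0.0]
ft_force: [0.1, 0.3, 0.0]
grip_width: 0.999
```

```bash
python3 - <<'E'
from h import *
from bench import ctrl
check('w3',[(('large',True),.4386,.2505,0)])
E
```

```text
22.75 [0.4402 0.2496 0.2448] [2.2233e+00 2.2184e+00 4.0000e-04] [0.1 0.3 0. ] 0.999
```

View pics/w3.png

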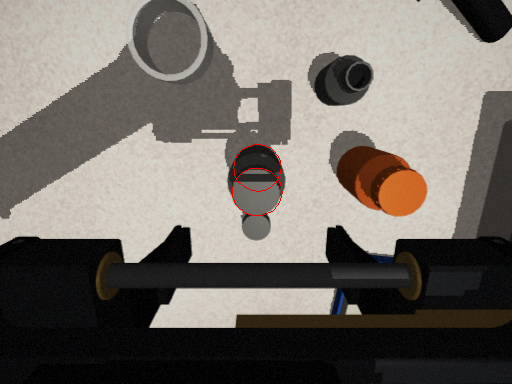

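The grey bottle at (257,191) is the large capped one and lines up with the overlay. The orange look-alike at (400,190) is clear of the fingers.

Request:
step_arm([
  [[0,0,0],[0.001,-0.001,0.02],0],
  [[0,0,0],[0.001,-0.001,0.045],0],
  [[0,0,0],[0.001,-0.001,0.075],0],
  [[0,0,0],[0.001,-0.001,0.1],0],
  [[0,0,0],[0.001,-0.001,0.12],0],
  [[0,0,0],[0.001,-0.001,0.131],0],
  [[0,0,0],[0.001,-0.001,0.136],0],
  [[0,0,0],[0.001,-0.001,0.136],0],
  [[0,0,0],[0.001,-0.001,0.136],40],
  [[0,0,0],[0.001,-0.001,0.136],60],
])

```text
time: 24.05
position: [0.4384, 0.2522, 0.1092]
tool_rot: [2.221, 2.221, 0.002]
ft_force: [-0.3, 0.2, -0.3]
grip_width: 0.853
```

Request:
step_arm([
  [[0,0,0],[0,0,0],85],
  [[0,0,0],[0,0,0],105],
  [[0,0,0],[0,0,0],125],
  [[0,0,0],[0,0,0],145],
  [[0,0,0],[0,0,0],190],
  [[0,0,0],[0,0,0],255],
  [[0,0,0],[0,0,0],255],
  [[0,0,0],[0,0,0],255],
  [[0,0,0],[0,0,0],255],
  [[0,0,0],[0,0,0],255],
], squeeze=35)

```text
time: 25.3
position: [0.438, 0.252, 0.1086]
tool_rot: [2.221, 2.222, -0.0]
ft_force: [-0.8, 0.1, 2.5]
grip_width: 0.563
```

Request:
step_arm([
  [[0,0,0],[0,0,-0.005],255],
  [[0,0,0],[0,0,-0.02],255],
  [[0,0,0],[0,0,-0.045],255],
  [[0,0,0],[0,0,-0.075],255],
  [[0,0,0],[0,0,-0.105],255],
  [[0,0,0],[0,0,-0.13],255],
  [[0,0,0],[0,0,-0.145],255],
  [[0,0,0],[-0.01,0.004,-0.15],255],
  [[0,0,0],[-0.03,0.013,-0.15],255],
  [[0,0,0],[-0.06,0.025,-0.15],255],
])

```text
time: 26.55
position: [0.4627, 0.1911, 0.2576]
tool_rot: [-2.219, -2.223, 0.002]
ft_force: [0.7, -0.3, -2.7]
grip_width: 0.56
```

Request:
step_arm([
  [[0,0,0],[-0.04,0.017,0],255],
  [[0,0,0],[-0.085,0.036,0],255],
  [[0,0,0],[-0.13,0.055,0],255],
  [[0,0,0],[-0.175,0.073,0],255],
  [[0,0,0],[-0.22,0.092,0],255],
  [[0,0,0],[-0.262,0.11,0],255],
  [[0,0,0],[-0.295,0.124,0],255],
  [[0,0,0],[-0.318,0.134,0],255],
  [[0,0,0],[-0.33,0.139,0],255],
  [[0,0,0],[-0.334,0.14,0],255],
])

```text
time: 27.8
position: [0.6026, -0.1427, 0.2577]
tool_rot: [-2.222, -2.219, 0.002]
ft_force: [-0.3, 0.6, -3.4]
grip_width: 0.568
```

Request:
step_arm([
  [[0,0,0],[0,0,0],255],
  [[0,0,0],[0,0,0],255],
  [[0,0,0],[0,0,0],255],
  [[0,0,0],[0,0,0.005],255],
  [[0,0,0],[0,0,0.015],255],
  [[0,0,0],[0,0,0.03],255],
  [[0,0,0],[0,0,0.042],255],
  [[0,0,0],[0,0,0.05],255],
  [[0,0,0],[0,0,0.05],255],
  [[0,0,0],[0,0,0.05],255],
])

```text
time: 29.05
position: [0.6033, -0.1421, 0.2091]
tool_rot: [2.221, 2.221, 0.001]
ft_force: [0.4, -0.5, -3.3]
grip_width: 0.568
```

```bash
python3 - <<'E'
from h import *
from bench import ctrl
check('p4',[(('large',True),.6029,-.1439,.011)])
im=ctrl.get_image('side');cv2.imwrite('pics/p4s.png',cv2.resize(im[100:290,150:390,::-1],None,fx=3,fy=3,interpolation=2))
E
```

```text
29.05 [ 0.6033 -0.1421  0.2091] [2.2209e+00 2.2209e+00 8.0000e-04] [ 0.4 -0.5 -3.3] 0.568
```

View pics/p4.png

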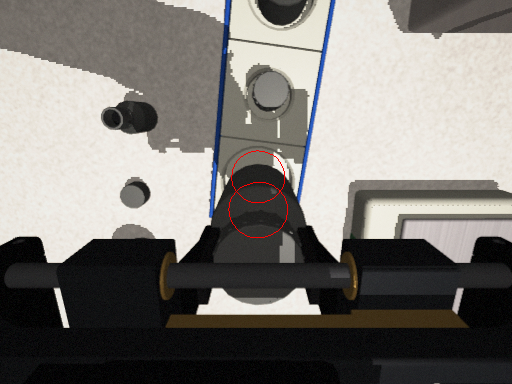

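View pics/p4s.png

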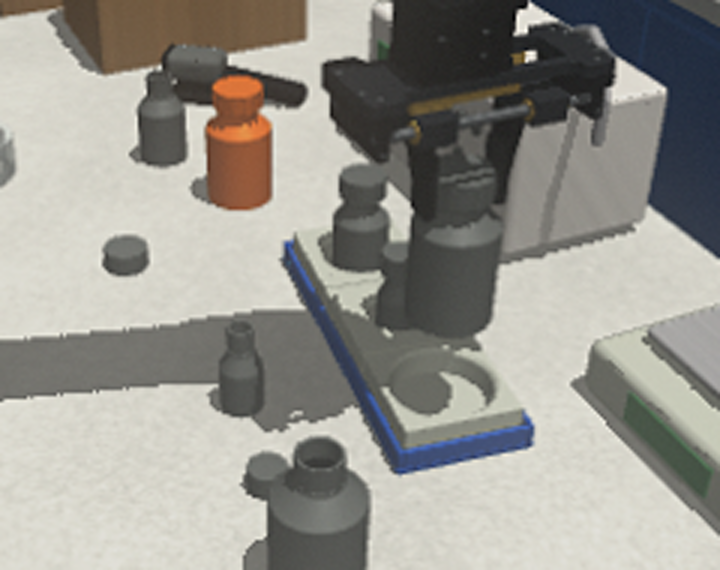

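The large bottle hangs upright over its pocket, and the hole's rim is centred around its foot in the wrist view (258,180). I lower it.

Request:
step_arm([
  [[0,0,0],[0,0,0.012],255],
  [[0,0,0],[0,0,0.03],255],
  [[0,0,0],[0,0,0.047],255],
  [[0,0,0],[0,0,0.06],255],
  [[0,0,0],[0,0,0.071],255],
  [[0,0,0],[0,0,0.079],255],
  [[0,0,0],[0,0,0.084],255],
  [[0,0,0],[0,0,0.087],255],
  [[0,0,0],[0,0,0.088],255],
  [[0,0,0],[0,0,0.088],255],
])

```text
time: 30.4
position: [0.6032, -0.1421, 0.1209]
tool_rot: [2.221, 2.221, 0.001]
ft_force: [0.4, 0.1, -2.6]
grip_width: 0.561
```

Request:
step_arm([
  [[0,0,0],[0,0,0.0005],255],
  [[0,0,0],[0,0,0.001],255],
  [[0,0,0],[0,0,0.0015],255],
  [[0,0,0],[0,0,0.0015],255],
  [[0,0,0],[0,0,0.0015],255],
  [[0,0,0],[0,0,0.0015],255],
  [[0,0,0],[0,0,0.0015],255],
  [[0,0,0],[0,0,0.0015],255],
  [[0,0,0],[0,0,0.0015],255],
  [[0,0,0],[0,0,0.0015],255],
])

```text
time: 31.65
position: [0.6032, -0.1421, 0.1196]
tool_rot: [2.221, 2.221, 0.0]
ft_force: [-2.0, 0.6, 5.7]
grip_width: 0.565
```

Request:
step_arm([
  [[0,0,0],[0,0,0],102],
  [[0,0,0],[0,0,0],92],
  [[0,0,0],[0,0,0],78],
  [[0,0,0],[0,0,0],60],
  [[0,0,0],[0,0,0],40],
  [[0,0,0],[0,0,0],20],
  [[0,0,0],[0,0,-0.005],10],
  [[0,0,0],[0,0,-0.025],0],
  [[0,0,0],[0,0,-0.06],0],
  [[0,0,0],[0,0,-0.1],0],
])

```text
time: 32.9
position: [0.603, -0.142, 0.2214]
tool_rot: [2.221, 2.221, 0.001]
ft_force: [-0.4, -0.0, 0.3]
grip_width: 1.0
```

Request:
step_arm([
  [[0,0,0],[0,0,-0.02],0],
  [[0,0,0],[-0.02,0,-0.03],0],
  [[0,0,0],[-0.05,0,-0.03],0],
  [[0,0,0],[-0.09,0,-0.03],0],
  [[0,0,0],[-0.12,0,-0.03],0],
  [[0,0,0],[-0.14,0,-0.03],0],
  [[0,0,0],[-0.15,0,-0.03],0],
  [[0,0,0],[-0.15,0,-0.03],0],
  [[0,0,0],[-0.15,0,-0.03],0],
  [[0,0,0],[-0.15,0,-0.03],0],
])

```text
time: 34.15
position: [0.6035, -0.2906, 0.2493]
tool_rot: [-2.219, -2.224, -0.001]
ft_force: [-0.3, 0.0, -0.5]
grip_width: 0.997
```

```bash
python3 - <<'E'
from h import *
from bench import ctrl
L=[(('large',True),.6029,-.1439,.011),(('medium',True),.6287,.0544,.011),(('small',True),.6158,-.0447,.011),(('large',False),.4397,-.2653,0),(('medium',False),.5414,.3627,0),(('small',False),.4635,-.0677,0)]
check('f1',L,view='side');check('f2',L,view='scene')
im=cv2.imread('pics/f1.png');cv2.imwrite('pics/f1c.png',cv2.resize(im[100:310,150:390],None,fx=2.7,fy=2.7,interpolation=2))
im=cv2.imread('pics/f2.png');cv2.imwrite('pics/f2c.png',cv2.resize(im[110:270,150:420],None,fx=2.8,fy=2.8,interpolation=2))
E
```

```text
34.15 [ 0.6035 -0.2906  0.2493] [-2.2191e+00 -2.2237e+00 -1.1000e-03] [-0.3  0.  -0.5] 0.997
34.2 [ 0.6034 -0.2908  0.2493] [2.2195e+00 2.2234e+00 7.0000e-04] [-0.  -0.1  0. ] 1.001
```

View pics/f1c.png

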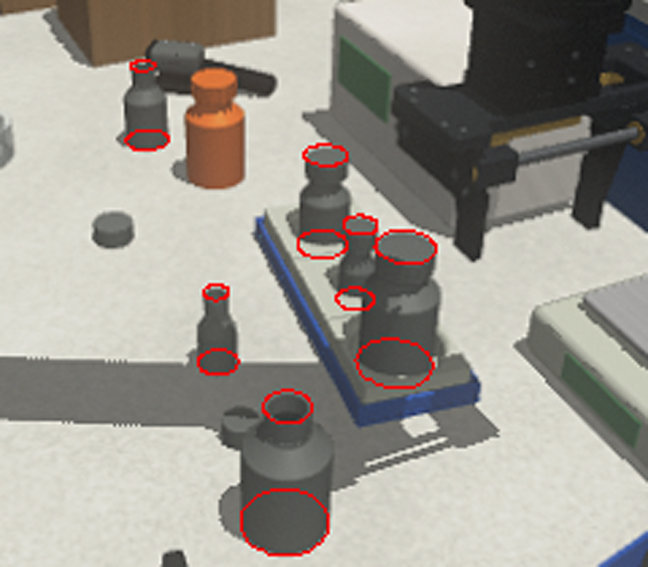

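View pics/f2c.png

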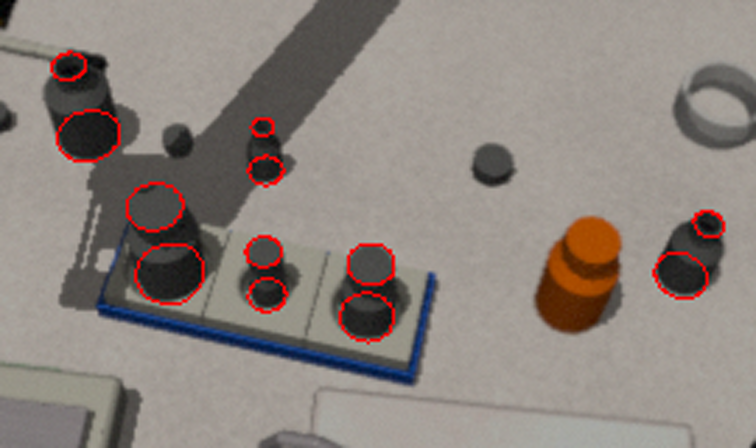

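Both views show all three capped bottles upright at pocket-floor height: their tops match the overlays at z = 11 mm. The three open bottles have not moved and the gripper is clear, so I hand in.

```bash
python3 -c "
from bench import ctrl
print(ctrl.close_job())"
```

```text
the job is handed in; nothing more can be done
None
```

All three capped grey bottles are packed upright in the pockets cut for their sizes, and I handed the job in at about 34 s of the 80 s allowed. I held each by its cap and lowered it until it touched the pocket floor, at about 6 N, before letting go.

The last side and scene pictures show all three tops where they should be for bottles standing on the pocket floors. The three open bottles are where they were found, the orange look-alike was never touched, and the gripper was clear of everything. No check failed. The camera fits agreed to within about 2 mm for the capped bottles and about 4 mm for the tray and open bottles. The pockets leave 7–8 mm of clearance all round.

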